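# Put the timer, shaker and canister in their dishes

### The job

Tidy the worktop: stand each of the three things upright in the wooden dish whose recess matches it in shape and size - the kitchen timer in the large round dish, the salt shaker in the small round one, and the square-lidded canister in the square one, its sides lined up with the dish's. Each must sit flat on the dish's floor inside the rim; leave the mug and the garlic where they are.

Things in the scene. Friction and masses are not known exactly. Their poses are not given: they have to be found in the camera images.
- timer: Wind-up kitchen timer, red base and white upper part, round, 70 mm across, 53 mm high: body 70 mm across from 0 to 37 mm, then a grip knob 44 mm across from 37 to 53 mm. Nothing on it turns in this task. Loose, 0.16 kg. Origin: centre of the underside, z up. It belongs in the large round dish.
- shaker: Salt shaker, round, clear body with a grey cap, 90 mm high: body 44 mm across from 0 to 66 mm, cap 34 mm across up to 90 mm; it may lean by 0.03 rad as it stands. Loose, 0.10 kg. Origin: centre of the underside, z up. It belongs in the small round dish.
- canister: Small clear storage canister with a square white lid, 103 mm high. Lid 68 x 68 mm with rounded corners from 79 to 103 mm, firmly fixed, good to grip across its flat sides; body 56 mm square, foot 52 mm square. Loose, 0.35 kg. Origin: centre of the underside, z up, x and y square to its sides. It belongs in the square dish.
- dish_large: The larger round dish, outside 96 mm across, recess 86 mm across. Fixed to the worktop. Light wood with a cork floor: overall 9 mm high, flat recess floor 5 mm above the underside, rim wall 5 mm wide. Origin: centre of the underside, z up.
- dish_small: The smaller round dish, outside 70 mm across, recess 60 mm across. Fixed to the worktop. Light wood with a cork floor: overall 9 mm high, flat recess floor 5 mm above the underside, rim wall 5 mm wide. Origin: centre of the underside, z up.
- dish_square: The square dish, outside 76 x 76 mm, recess 66 x 66 mm; x and y square to its sides. Fixed to the worktop. Light wood with a cork floor: overall 9 mm high, flat recess floor 5 mm above the underside, rim wall 5 mm wide. Origin: centre of the underside, z up.
- mug: White mug, 82 mm across, 91 mm high, handle along its own y (114 mm overall with it), standing at the left end. Bystander: leave it. Origin near the centre of the underside, z up.
- garlic: Garlic bulb, 56 mm across and high, at the back in front of the appliances. Bystander: leave it. Origin: centre of the underside, z up. Near it the cabinet's left side panel (y = 0.39 m) and its shelf (0.59 m up) begin at x = 0.58 m, and a folded door stands at about y = -0.37 m: keep the arm clear of these.
Things that resemble listed ones, but are neither listed nor needed, are in the scene too. Leave any white look-alike of the dish_small alone.

How it is judged:
By the outcome, as a careful person would: the job done as asked, in the order asked, and still so for the second after the job is handed in, with the robot touching nothing.
It also fails if it takes over 80 s, if anything falls off the work surface, if the arm or the gripper's body presses on something with over 40 N, if the wrist force passes 120 N, or if a joint passes its speed limit or range.

### The arm

A 6-joint arm with a two-finger parallel gripper is mounted at the origin on a cart in front of the work surface, level with it; the furniture and walls round the work are solid. World frame = base frame: x ahead of the robot, y to its left, z up, the work surface at z = 0. Lengths are in m, angles in degrees, forces in N, time in s.
With the tool pointing down it reaches from about 0.4 to 0.825 m from the base axis. Payload 7 kg.
Tool frame: the origin (TCP) lies at the very end of the fingers, on their centre line; the grasp point (between the pads) lies 19 mm behind it; z points along the fingers, y is the line along which they close (so a half turn about z gives the same grasp; the last joint's range is limited). The gripper opens to 88 mm and grips with 3 to 60 N. Pads are 19 mm wide; open, the fingers measure 130 mm over their backs; the gripper's body (78 mm by 193 mm) begins 47 mm behind the grasp point.
Start: joints at [85.262, 20.546, 0.682, 0, -70.136, -16.507], TCP at [0.245, 0.629, 0.227] pointing down, gripper open.
Joint ranges: [-176.03, 176.03], [-82.01, 121.73], [-58.28, 71.71], [-173.87, 95.51], [-174.79, -0.11], [-173.66, 173.66]. Speed limits (degrees/s): [136.94, 136.94, 172.46, 180, 180, 180].

### API

Orientations are given as [roll, pitch, yaw] about the fixed x, y, z axes, in that order (R = Rz(yaw) Ry(pitch) Rx(roll)).
In Python, from plant import get_state, imaging, r, finder gives the robot as it stands.
- The arm moves only by the shell command python3 -m handwheel 'ROWS' [FORCE]. ROWS is JSON, a list of rows, each a list of 5 numbers: the closure, from 0 (fully open) to 1 (shut), then the shift along the world's x, y, z in cm, then the turn about the world's z in degrees. A call has 1 to 8 rows; each row is the pose to reach, as a shift and turn from the pose commanded when the call began; what a row does not reach only later rows make up. A row lasts 1/8 s, in which the tool goes at most 62.5 mm and 10.7 degrees, less where a joint would pass 70% of its speed; a pose out of reach is approached as far as the arm can. A call with a gripper value outside its range is refused whole. The fingers move at their own pace and stop on an object; FORCE is the grip in N (left out, the last holds). Time passes only in rows, so rows that repeat a pose let the fingers close. It gives the time, the measured TCP pose, the force, the opening and the grip force at its end, in the units of the state.
- get_state(): the state, without advancing time (a new reading comes with each control period).
- imaging.capture(name): name is "scene" or "top" or "wrist"; returns (picture, depth): 420x560x3 uint8, red, green, blue; 420x560 float32, m along the optical axis (not along the pixel's ray), 0 where there is no reading.
- imaging.get_calibration(name): a dict with "fx", "fy", "cx", "cy" (pixels), "rvec" (rotation vector, rad) and "tvec" (3), from world to camera coordinates, as OpenCV has them; the wrist camera has in their place "hand_eye" (4x4, takes a point from camera to tool coordinates, whose origin is the TCP and whose axes are the flange's). Camera axes: x right, y down, z forward; pixel columns grow to the right and rows downward; lengths in m; the calibration is good to about 2 mm. A picture is of the moment at which its call begins: read the wrist's pose just before it. get_calibration takes no time and is no camera call.
- r.close_job(): hands the job in; it is judged then, once.
Trained networks look in the newest picture that a camera, given by its name, has taken for a name from the list of things; names that differ only in an ending like _2 or _b are one class to them, and where a whole thing is asked for, a point or a joint stands for the part that bears it (a point fixed in the world has none). Each returns a list of dicts, best first, with "p" (0 to 1); they miss things now and then, are a little off and sometimes report something else, mostly with a low value. They report only what shows in the picture. A call takes as long as a camera call. They do not tell look-alikes from the thing itself.
- finder.cut_out(camera, query): "region" (420x560 bool, what is visible of it) and "pixel" ([column, row] in pixels, amid what is visible of it).
The state is a dict: "time_s": time; "joints": joint angles; "qd": joint speeds; "joint_torque": joint torques, N m; "tcp_pos": TCP position; "eef_rot": TCP orientation; "contact_force": force on the tool from outside, world axes, zero at the start; "moment": the same for the moment, N m; "gripper_width": finger opening in m; "gripper_force": force on a finger pad.
Only numpy, scipy, OpenCV 4.12 (cv2) and the standard library are available. Lean on these libraries where they do the work, as an engineer would, in place of code of your own. Each camera call takes 0.05 s, during which the arm holds its last target. There are 200 camera calls.

## Working session

There is one attempt and no reset: what is moved stays moved. The work goes in short steps, Python scripts to look and compute and a shell command to move; the robot and the scene stay as the last step left them, time stands still between calls to the robot, and variables do not carry over. Pictures are saved under pics/ and viewed, at most 14 in all, crops included, and the job is handed in when it is done.

```bash
mkdir -p pics; ls; cat > h.py <<'E'
import numpy as np, cv2, json
from plant import get_state, imaging, r, finder
from scipy.spatial.transform import Rotation as R
def cam(name, st=None):
    c=imaging.get_calibration(name)
    K=(c["fx"],c["fy"],c["cx"],c["cy"])
    if "rvec" in c:
        Rm=cv2.Rodrigues(np.array(c["rvec"],float))[0]; t=np.array(c["tvec"],float).ravel()
        T=np.eye(4); T[:3,:3]=Rm.T; T[:3,3]=-Rm.T@t
    else:
        st=st or get_state()
        T=np.eye(4); T[:3,:3]=R.from_euler('xyz',st["eef_rot"],degrees=True).as_matrix(); T[:3,3]=st["tcp_pos"]
        T=T@np.array(c["hand_eye"])
    return K,T
def cloud(K,T,d):
    v,u=np.mgrid[:420,:560]
    P=np.stack([(u-K[2])/K[0]*d,(v-K[3])/K[1]*d,d],-1)
    W=P@T[:3,:3].T+T[:3,3]; W[d<=0]=np.nan
    return W
def shot(name,fn=None):
    st=get_state(); im,d=imaging.capture(name); K,T=cam(name,st)
    if fn: cv2.imwrite('pics/'+fn,im[:,:,::-1])
    return im,d,cloud(K,T,d),K,T
E
python3 - <<'E'
from h import *
for n in ("scene","top"):
    im,d,W,K,T=shot(n,n+"1.png")
    print(n,K,T[:3,3].round(3),T[:3,2].round(2))
    for q in ("timer","shaker","canister","dish_large","dish_small","dish_square","mug","garlic"):
        for f in finder.cut_out(n,q)[:3]:
            m=f["region"]; w=W[m]; w=w[~np.isnan(w[:,0])]
            if f["p"]>.2: print(q,round(f["p"],2),f["pixel"],m.sum(),np.median(w,0).round(3) if len(w) else None, np.percentile(w,[3,97],axis=0).round(3).tolist() if len(w) else '')
print(get_state())
E
```

```text
pics
scene (542.244831103332, 542.244831103332, 277.8544597583355, 208.84297270398338) [-0.308 -0.347  1.294] [ 0.53  0.36 -0.77]
timer 0.77 [357.4, 288.5] 539 [ 0.444 -0.08   0.036] [[0.423, -0.107, 0.007], [0.474, -0.046, 0.057]]
shaker 0.58 [243.7, 228.8] 336 [0.454 0.308 0.008] [[0.424, 0.277, 0.002], [0.483, 0.337, 0.014]]
shaker 0.51 [212.0, 208.6] 270 [0.452 0.412 0.057] [[0.442, 0.401, 0.013], [0.47, 0.43, 0.092]]
canister 0.95 [321.2, 257.2] 768 [0.45  0.037 0.101] [[0.432, 0.012, 0.013], [0.49, 0.071, 0.108]]
dish_large 0.87 [277.5, 247.8] 693 [0.451 0.178 0.007] [[0.409, 0.137, 0.002], [0.492, 0.219, 0.013]]
dish_large 0.51 [195.7, 168.2] 886 [0.544 0.552 0.057] [[0.508, 0.513, 0.005], [0.604, 0.593, 0.092]]
dish_large 0.51 [400.8, 258.2] 264 [ 0.606 -0.138  0.036] [[0.59, -0.158, 0.019], [0.632, -0.114, 0.051]]
dish_small 0.63 [356.4, 286.6] 508 [ 0.444 -0.08   0.037] [[0.423, -0.106, 0.013], [0.475, -0.048, 0.057]]
dish_small 0.59 [244.2, 230.1] 335 [0.456 0.308 0.008] [[0.426, 0.277, 0.002], [0.485, 0.337, 0.014]]
dish_small 0.54 [153.6, 177.7] 275 [0.479 0.682 0.007] [
[... 1168 characters left out ...]
111, 0.048]]
{'time_s': 0.9, 'joints': array([ 8.52637536e+01,  2.05427425e+01,  6.81706975e-01, -2.48820968e-04,
       -7.01349375e+01, -1.65068318e+01]), 'qd': array([ 0.04648703, -0.03940673,  0.0442935 ,  0.09341666,  0.10072728,
       -0.08254612]), 'joint_torque': array([-1.66100194e-04, -5.82354927e+01,  2.93302059e+01,  7.00258434e+00,
        1.25581166e-02, -2.16723544e-05]), 'tcp_pos': array([0.24457856, 0.62910973, 0.22659941]), 'eef_rot': array([-1.79996205e+02,  1.36856593e-03, -2.12431627e+01]), 'contact_force': array([ 0.2301736 ,  0.3702921 , -1.08789181]), 'moment': array([ 0.03164158,  0.03348125, -0.00234684]), 'gripper_force': 0.0, 'gripper_width': 0.08757198645287986}
```

```bash
python3 -c "
import cv2
a=cv2.imread('pics/scene1.png')
cv2.imwrite('pics/s1c.png',cv2.resize(a[130:370,100:480],None,fx=2.1,fy=2.1))"
```

```text
(no output)
```

View pics/s1c.png

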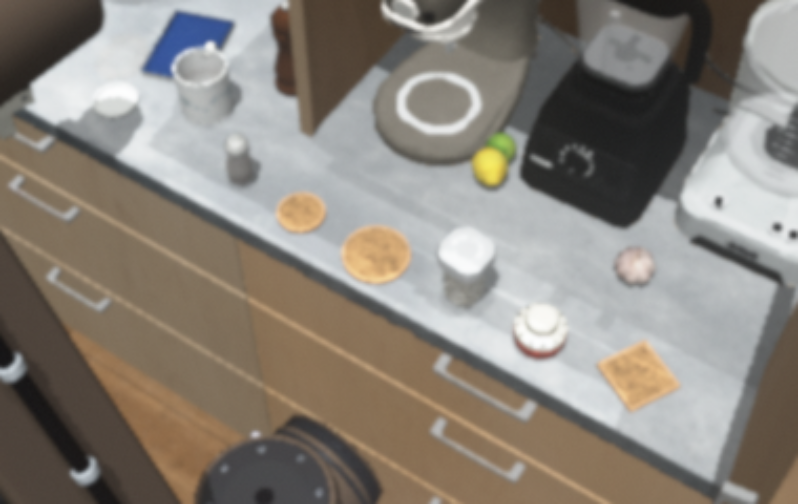

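The crop shows, left to right: the white look-alike (115,98), mug, shaker (237,158), small wooden dish (300,212), large dish (375,253), canister (466,262), timer (540,330) and square dish (638,375). Positions agree with the finder. I'll go to the timer first with the fingers closing along x, so the wide gripper body clears the canister.

```bash
python3 -m handwheel '[[0,6,-2,2,-10],[0,12,-5,2,-20],[0,16,-10,2,-30],[0,19,-16,2,-40],[0,20,-22,2,-50],[0,20,-28,2,-60],[0,20,-34,2,-69],[0,20,-40,2,-69]]'; python3 -m handwheel '[[0,0,-6,0,0],[0,0,-12,0,0],[0,0,-18,0,0],[0,0,-24,0,0],[0,0,-30.5,0,0],[0,0,-30.5,0,0],[0,0,-30.5,0,0]]'
cat > look.py <<'E'
import sys
from h import *
im,d,W,K,T=shot("wrist",sys.argv[1])
print(K,T[:3,3].round(3),T[:3,2].round(2))
for q in sys.argv[2:]:
    for f in finder.cut_out("wrist",q)[:2]:
        w=W[f["region"]]; w=w[~np.isnan(w[:,0])]
        if len(w)<10: continue
        top=w[w[:,2]>np.percentile(w[:,2],95)-.006]
        c,s,a=cv2.minAreaRect((top[:,:2]*1000).astype(np.float32))
        print(q,round(f["p"],2),f["pixel"],"all",np.percentile(w,[2,98],axis=0).round(3).tolist(),"toprect",np.round(c,1),np.round(s,1),round(a,1),top[:,2].mean().round(3))
s=get_state(); print(s["tcp_pos"].round(4),s["eef_rot"].round(1),s["time_s"])
E
python3 look.py w1.png timer canister dish_square dish_large
```

```text
time_s: 1.9
tcp_pos: [0.4444, 0.2304, 0.2468]
eef_rot: [-180.0, 0.0, -90.4]
contact_force: [1.6, -0.1, 0.6]
gripper_width: 0.0875
gripper_force: 0.0
time_s: 2.78
tcp_pos: [0.4446, -0.0729, 0.2467]
eef_rot: [-180.0, 0.0, -90.3]
contact_force: [0.3, 0.9, -0.3]
gripper_width: 0.0876
gripper_force: 0.0
(332.6506676650112, 332.6506676650112, 280.7689465739641, 204.6902045075765) [ 0.443 -0.138  0.405] [ 0.    0.24 -0.97]
canister 0.84 [261.3, 297.9] all [[0.432, 0.017, 0.012], [0.495, 0.059, 0.104]] toprect [472.7 -16.1] [ 69.6 151.6] 9.3 0.103
dish_square 0.64 [252.4, 55.0] all [[0.432, -0.251, 0.004], [0.516, -0.168, 0.01]] toprect [ 474.2 -208.6] [75.6 76. ] 60.6 0.006
[ 0.4448 -0.0714  0.2466] [-180.     0.   -90.1] 3.025
```

View pics/w1.png

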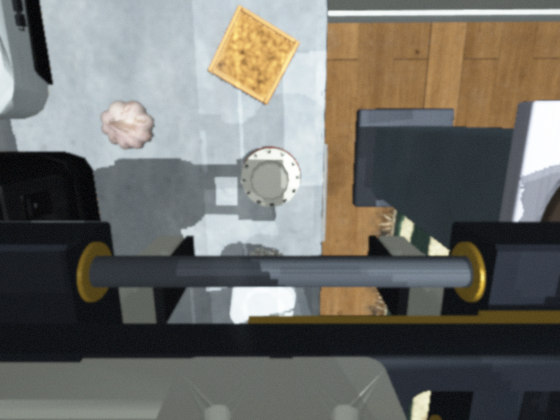

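The wrist picture shows the timer at (270,177), the square dish turned at (253,55), the garlic at (128,124), and the canister lid half hidden under the gripper. I'll get the timer's centre from depth.

```bash
python3 - <<'E'
from h import *
im,d,W,K,T=shot("wrist")
for lo,hi in((.025,.06),(.047,.06)):
    m=(W[...,2]>lo)&(W[...,2]<hi)&(np.hypot(W[...,0]-.447,W[...,1]+.077)<.05)
    p=W[m][:,:2].astype(np.float32); print(m.sum(),cv2.minEnclosingCircle(p),np.percentile(W[m],[1,99],axis=0).round(4).tolist())
E
```

```text
2755 ((0.45643171668052673, -0.07617104798555374), 0.03408816084265709) [[0.4247, -0.1084, 0.0276], [0.4877, -0.0453, 0.0541]]
1125 ((0.4565201699733734, -0.0759432315826416), 0.021209856495261192) [[0.4374, -0.0956, 0.0479], [0.4752, -0.0575, 0.0545]]
```

```bash
python3 -m handwheel '[[0,1.2,-0.3,-6,0],[0,1.2,-0.3,-12,0],[0,1.2,-0.3,-17,0],[0,1.2,-0.3,-17,0],[0,1.2,-0.3,-17,0],[0,1.2,-0.3,-17,0]]'; python3 -c "
from h import *
for i in range(3):
  imaging.capture('top'); print(get_state()['tcp_pos'])"
```

```text
time_s: 3.82
tcp_pos: [0.4584, -0.075, 0.0788]
eef_rot: [-179.8, 0.0, -90.2]
contact_force: [-0.2, 0.1, -0.0]
gripper_width: 0.0877
gripper_force: 0.0
[ 0.45808378 -0.07511294  0.07857066]
[ 0.45776965 -0.07520966  0.07829223]
[ 0.45753251 -0.07529701  0.07801177]
```

```bash
python3 -m handwheel '[[0,0,0,-4,0],[0,0,0,-6.4,0],[0,0,0,-6.4,0],[0.3,0,0,-6.4,0],[0.6,0,0,-6.4,0],[0.6,0,0,-6.4,0],[0.6,0,0,-6.4,0]]' 20
```

```text
time_s: 4.85
tcp_pos: [0.4574, -0.0754, 0.0136]
eef_rot: [-179.9, 0.0, -90.2]
contact_force: [-0.9, 1.6, 7.0]
gripper_width: 0.0692
gripper_force: 20.0
```

```bash
python3 -m handwheel '[[0.6,0,0,0.5,0],[0.6,0,0,3,0],[0.6,0,0,6,0],[0.6,0,0,6,0]]' 20
```

```text
time_s: 5.35
tcp_pos: [0.4581, -0.0752, 0.0748]
eef_rot: [-179.7, 0.1, -90.2]
contact_force: [0.6, 0.0, -2.2]
gripper_width: 0.069
gripper_force: 20.0
```

```bash
python3 -m handwheel '[[0.6,0,0,6,0],[0.6,0,0,12,0],[0.6,0,6,17,0],[0.6,0,12,17,0],[0.6,0,18,17,0],[0.6,0,24,17,0],[0.6,0,30,17,0],[0.6,0,35.5,17,0]]' 20;  python3 -m handwheel '[[0.6,0,0,0,0],[0.6,0,0,0,0],[0.6,0,0,0,0]]'
python3 look.py w2.png dish_large dish_small shaker timer
```

```text
time_s: 6.35
tcp_pos: [0.4557, 0.2815, 0.2417]
eef_rot: [179.9, -0.0, -90.2]
contact_force: [0.6, 0.0, -2.0]
gripper_width: 0.0693
gripper_force: 20.0
time_s: 6.72
tcp_pos: [0.4564, 0.2784, 0.2423]
eef_rot: [180.0, -0.0, -90.3]
contact_force: [-0.3, 0.8, -2.0]
gripper_width: 0.0692
gripper_force: 20.0
(332.6506676650112, 332.6506676650112, 280.7689465739641, 204.6902045075765) [0.455 0.213 0.4  ] [ 0.    0.24 -0.97]
dish_large 0.86 [281.3, 84.8] all [[0.409, 0.133, 0.003], [0.494, 0.218, 0.01]] toprect [451.6 175.9] [94.5 94.2] 0.6 0.006
dish_small 0.93 [282.2, 178.0] all [[0.427, 0.272, 0.004], [0.482, 0.291, 0.01]] toprect [453.6 269.2] [47.1 60.1] 88.4 0.007
timer 0.57 [282.3, 238.8] all [[0.427, 0.244, 0.248], [0.484, 0.295, 0.282]] toprect [455.2 273.5] [33.1 41.2] 88.2 0.281
[0.4567 0.2789 0.2428] [-180.     0.   -90.3] 6.975
```

View pics/w2.png

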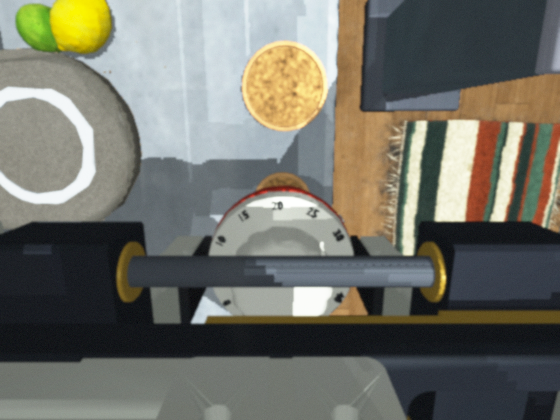

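The picture shows the timer level in the fingers at (280,240) and the large dish clear at (284,85).

```bash
python3 -m handwheel '[[0.6,-0.3,-5,0,0],[0.6,-0.5,-10.1,-2,0],[0.6,-0.5,-10.1,-8,0],[0.6,-0.5,-10.1,-14,0],[0.6,-0.5,-10.1,-19,0],[0.6,-0.5,-10.1,-20.3,0],[0.6,-0.5,-10.1,-20.3,0],[0.6,-0.5,-10.1,-20.3,0]]' 20
```

```text
time_s: 7.98
tcp_pos: [0.4529, 0.1796, 0.0415]
eef_rot: [-179.8, 0.1, -90.2]
contact_force: [0.4, 0.6, -1.3]
gripper_width: 0.0691
gripper_force: 20.0
```

```bash
python3 -m handwheel '[[0.6,0,0,-1,0],[0.6,0,0,-1.8,0],[0.6,0,0,-2.2,0],[0.6,0,0,-2.2,0],[0.6,0,0,-2.2,0]]' 20
```

```text
time_s: 8.6
tcp_pos: [0.4514, 0.1783, 0.0179]
eef_rot: [180.0, -0.0, -90.2]
contact_force: [-4.3, -0.4, 6.6]
gripper_width: 0.0689
gripper_force: 20.0
```

```bash
python3 -m handwheel '[[0.3,0,0,0,0],[0,0,0,0,0],[0,0,0,0,0],[0,0,0,4,0],[0,0,0,10,0],[0,0,0,16,0],[0,0,2,22,0],[0,0,8,23,0]]' && python3 -m handwheel '[[0,0,6,0,0],[0,0,12,0,0],[0,0,18,0,0],[0,0,18,0,0],[0,0,18,0,0],[0,0,18,0,0]]'
python3 look.py w3.png shaker dish_small
python3 - <<'E'
from h import *
im,d,W,K,T=shot("wrist")
for lo,hi in((.012,.066),(.075,.1)):
    m=(W[...,2]>lo)&(W[...,2]<hi)&(np.hypot(W[...,0]-.456,W[...,1]-.415)<.05)
    p=W[m]
    if len(p): print(m.sum(),cv2.minEnclosingCircle(p[:,:2].astype(np.float32)),np.percentile(p,[1,99],axis=0).round(4).tolist())
im,d,W,K,T=shot("scene","s2.png")
for f in finder.cut_out("scene","timer")[:1]:
    w=W[f["region"]]; w=w[w[:,2]>.05]; print("timer knob",f["p"],np.percentile(w,[1,99],axis=0).round(3).tolist())
E
```

```text
time_s: 9.6
tcp_pos: [0.4534, 0.2591, 0.2531]
eef_rot: [-179.6, 0.4, -90.4]
contact_force: [0.9, 0.1, -0.8]
gripper_width: 0.0875
gripper_force: 0.0
time_s: 10.35
tcp_pos: [0.4517, 0.4375, 0.2478]
eef_rot: [-180.0, 0.0, -90.3]
contact_force: [-0.9, -0.2, -0.5]
gripper_width: 0.0877
gripper_force: 0.0
(332.6506676650112, 332.6506676650112, 280.7689465739641, 204.6902045075765) [0.45  0.372 0.406] [ 0.    0.24 -0.97]
shaker 0.59 [269.0, 167.2] all [[0.444, 0.401, 0.032], [0.479, 0.433, 0.089]] toprect [462.9 419.4] [28.1 28. ] 71.5 0.087
dish_small 0.66 [277.3, 57.6] all [[0.424, 0.276, 0.004], [0.485, 0.338, 0.01]] toprect [454.8 306.9] [68.2 68.5] 20.4 0.006
[0.4519 0.4376 0.2482] [-180.     0.   -90.3] 10.5
307 ((0.46232348680496216, 0.420767217874527), 0.02173285372555256) [[0.4419, 0.3994, 0.0285], [0.4831, 0.4318, 0.0615]]
930 ((0.4628744125366211, 0.41926005482673645), 0.017255067825317383) [[0.4469, 0.4035, 0.0765], [0.4786, 0.435, 0.0898]]
timer knob 0.84 [[0.431, 0.157, 0.051], [0.468, 0.196, 0.065]]
```

View pics/w3.png

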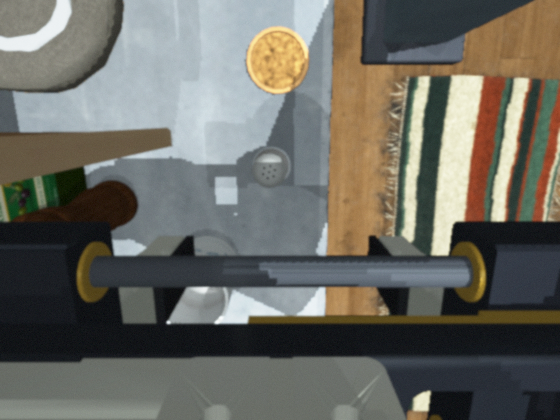

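Picture: shaker cap at (270,167), small wooden dish at (277,60), cabinet side panel edge at (0–170,150). The timer stands in the large dish (knob top 58 mm, centred at about 0.450, 0.177).

```bash
python3 -m handwheel '[[0,0.6,-1,-3,0],[0,1.1,-1.8,-7,0],[0,1.1,-1.8,-11,0],[0,1.1,-1.8,-11,0],[0,1.1,-1.8,-16,0],[0,1.1,-1.8,-21.2,0],[0,1.1,-1.8,-21.2,0],[0,1.1,-1.8,-21.2,0]]' 15 && python3 -m handwheel '[[0.3,0,0,0,0],[0.8,0,0,0,0],[0.8,0,0,0,0],[0.8,0,0,0,0],[0.8,0,0,0,0]]' 15
```

```text
time_s: 11.65
tcp_pos: [0.4639, 0.4221, 0.0384]
eef_rot: [-179.9, 0.1, -90.2]
contact_force: [0.0, 0.1, 0.6]
gripper_width: 0.0875
gripper_force: 0.0
time_s: 12.28
tcp_pos: [0.4626, 0.4204, 0.0356]
eef_rot: [180.0, -0.0, -90.2]
contact_force: [0.3, -0.3, -0.4]
gripper_width: 0.0436
gripper_force: 0.0
```

```bash
python3 -m handwheel '[[0.8,0,0,0,0],[0.8,0,0,0,0],[0.8,0,0,0.5,0],[0.8,0,0,2,0],[0.8,0,0,4,0],[0.8,0,0,6,0],[0.8,0,0,6,0]]' 15
```

```text
time_s: 13.15
tcp_pos: [0.4634, 0.4217, 0.0982]
eef_rot: [-179.9, 0.2, -90.2]
contact_force: [0.0, -0.5, -1.8]
gripper_width: 0.0393
gripper_force: 14.7
```

```bash
python3 - <<'E'
from h import *
print(get_state()["gripper_width"])
im,d,W,K,T=shot("scene"); im2,*_=shot("wrist")
a=cv2.resize(im[120:270,150:310],(560,525)); b=im2[100:420,120:440]
cv2.imwrite("pics/s3.png",np.hstack([a[:,:,::-1][:, :480],cv2.resize(b[:,:,::-1],(320,525))]))
E
```

```text
0.03932588581182613
```

View pics/s3.png

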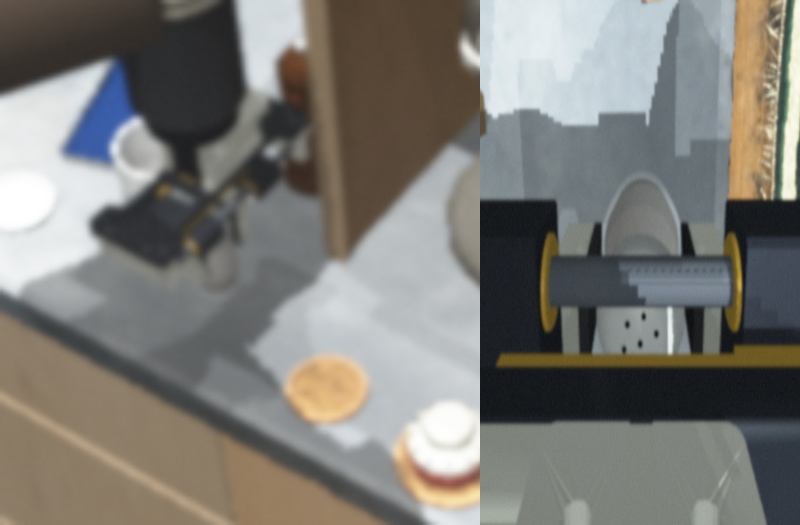

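The composite shows the shaker in the fingers (left (218,262), right (643,260)); I'll check for tilt from depth.

```bash
python3 - <<'E'
from h import *
for n in("wrist","scene"):
    im,d,W,K,T=shot(n)
    fs=finder.cut_out(n,"shaker"); print(n,[(f["p"],f["pixel"],int(f["region"].sum())) for f in fs[:3]])
    m=(abs(W[...,0]-.463)<.03)&(abs(W[...,1]-.42)<.05)&(W[...,2]>.045)&(W[...,2]<.17)
    for f in fs[:1]: mm=m&f["region"]; print("reg",mm.sum())
    for lo in np.arange(.045,.17,.008):
        s=W[m&(W[...,2]>=lo)&(W[...,2]<lo+.008)&(abs(W[...,0]-.463)<.012)]
        if len(s)>3: print(lo.round(3),len(s),np.percentile(s[:,1],[5,50,95]).round(4))
E
```

```text
wrist [(0.77, [279.9, 251.9], 5425)]
reg 5381
0.061 44 [0.402  0.4028 0.406 ]
0.069 62 [0.4011 0.402  0.4046]
0.077 73 [0.4    0.4008 0.4033]
0.085 185 [0.3995 0.4004 0.4032]
0.093 326 [0.3999 0.4012 0.4044]
0.101 366 [0.401  0.4023 0.4057]
0.109 429 [0.4021 0.4034 0.407 ]
0.117 400 [0.403  0.4044 0.408 ]
0.125 286 [0.4027 0.4037 0.4064]
0.133 224 [0.4023 0.403  0.4044]
0.141 1527 [0.412  0.4161 0.4216]
0.149 318 [0.4134 0.418  0.4208]
scene [(0.6, [211.5, 198.8], 148)]
reg 148
0.061 5 [0.4029 0.4042 0.4077]
0.069 8 [0.4013 0.4036 0.4053]
0.077 9 [0.4014 0.4036 0.4055]
0.085 9 [0.3995 0.4028 0.4073]
0.093 9 [0.3998 0.4011 0.4044]
0.101 15 [0.4008 0.4036 0.4065]
0.109 11 [0.4026 0.4062 0.4079]
0.117 14 [0.4023 0.4059 0.4088]
0.125 5 [0.4047 0.4061 0.4074]
0.133 5 [0.4012 0.4035 0.4052]
0.141 6 [0.4056 0.4129 0.423 ]
```

```bash
python3 -m handwheel '[[0.8,-0.5,-4,0,0],[0.8,-0.85,-8,0,0],[0.8,-0.85,-11.5,0,0],[0.8,-0.85,-11.5,-2,0],[0.8,-0.85,-11.5,-3.8,0],[0.8,-0.85,-11.5,-3.8,0],[0.8,-0.85,-11.5,-3.8,0],[0.8,-0.85,-11.5,-3.8,0]]' 15
```

```text
time_s: 14.45
tcp_pos: [0.4544, 0.3059, 0.0582]
eef_rot: [-180.0, 0.0, -90.2]
contact_force: [0.0, 0.7, -1.5]
gripper_width: 0.0393
gripper_force: 14.7
```

```bash
python3 -m handwheel '[[0.8,0,0,-0.8,0],[0.8,0,0,-1.5,0],[0.8,0,0,-1.75,0],[0.8,0,0,-1.75,0],[0.8,0,0,-1.75,0]]' 15
```

```text
time_s: 15.08
tcp_pos: [0.4539, 0.3053, 0.0404]
eef_rot: [180.0, -0.0, -90.2]
contact_force: [-3.4, -1.7, 6.1]
gripper_width: 0.0395
gripper_force: 15.3
```

```bash
python3 -m handwheel '[[0.5,0,0,0,0],[0,0,0,0,0],[0,0,0,0,0],[0,0,0,0,0],[0,0,0,5,0],[0,0,0,11,0],[0,0,0,17,0],[0,0,-3,21,0]]' && python3 -m handwheel '[[0,0,-6,0,0],[0,0,-12,0,0],[0,0,-17,0,0],[0,0,-17,0,0],[0,0,-17,0,0],[0,0,-17,0,0]]'
python3 look.py w4.png canister
python3 - <<'E'
from h import *
im,d,W,K,T=shot("wrist")
m=(W[...,2]>.09)&(W[...,2]<.112)&(np.hypot(W[...,0]-.46,W[...,1]-.04)<.06)
print(m.sum(),cv2.minAreaRect((W[m][:,:2]*1000).astype(np.float32)),np.percentile(W[m],[1,50,99],axis=0).round(4).tolist())
im,d,W,K,T=shot("scene"); cv2.imwrite("pics/s4.png",cv2.resize(im[190:330,190:350],(640,560))[:,:,::-1])
for c,r,h in(((.4548,.307),.05,.085),((.451,.177),.05,.05),):
    m=(np.hypot(W[...,0]-c[0],W[...,1]-c[1])<r)&(W[...,2]>h); w=W[m]; print(len(w),np.percentile(w,[1,50,99],axis=0).round(4).tolist())
E
```

```text
time_s: 16.08
tcp_pos: [0.4547, 0.2766, 0.2531]
eef_rot: [-179.9, 0.1, -90.1]
contact_force: [1.6, 0.2, -0.4]
gripper_width: 0.0877
gripper_force: 0.0
time_s: 16.82
tcp_pos: [0.4542, 0.1063, 0.2499]
eef_rot: [180.0, -0.0, -90.2]
contact_force: [0.4, 0.6, 0.2]
gripper_width: 0.0875
gripper_force: 0.0
(332.6506676650112, 332.6506676650112, 280.7689465739641, 204.6902045075765) [0.453 0.041 0.408] [ 0.    0.24 -0.97]
canister 0.94 [269.3, 121.0] all [[0.433, 0.011, 0.098], [0.494, 0.073, 0.104]] toprect [464.   42.8] [66.2 65.8] 82.1 0.103
[0.4541 0.1063 0.2498] [180.   -0.  -90.2] 16.925
5010 ((463.98321533203125, 42.78619384765625), (66.8424072265625, 66.8438491821289), 81.83114624023438) [[0.4316, 0.0105, 0.0975], [0.4637, 0.0417, 0.1027], [0.4959, 0.0747, 0.1047]]Traceback (most recent call last):
  File "<stdin>", line 7, in <module>
    return _quantile_unchecked(
        a, q, axis, out, overwrite_input, method, keepdims, weights)
    return _ureduce(a,
                    func=_quantile_ureduce_func,
    ...<5 lines>...
                    overwrite_input=overwrite_input,
                    method=method)
    r = func(a, **kwargs)
    result = _quantile(arr,
                       quantiles=q,
    ...<2 lines>...
                       out=out,
                       weights=wgt)
    slices_having_nans = np.isnan(arr[-1, ...])
                                  ~~~^^^^^^^^^
IndexError: index -1 is out of bounds for axis 0 with size 0
```

View pics/s4.png

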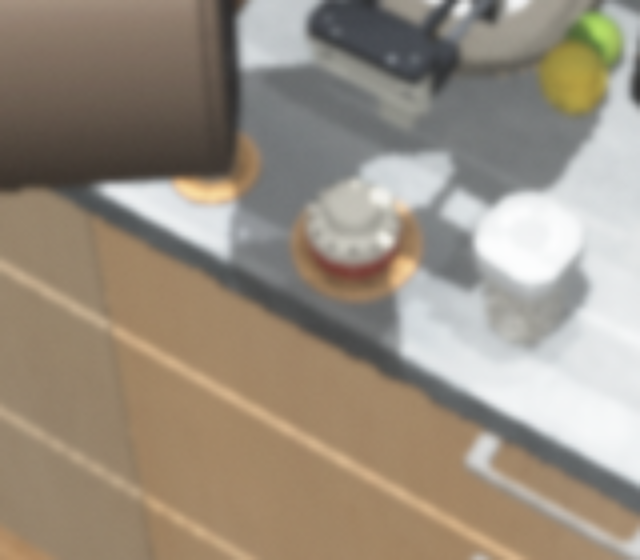

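View pics/w4.png

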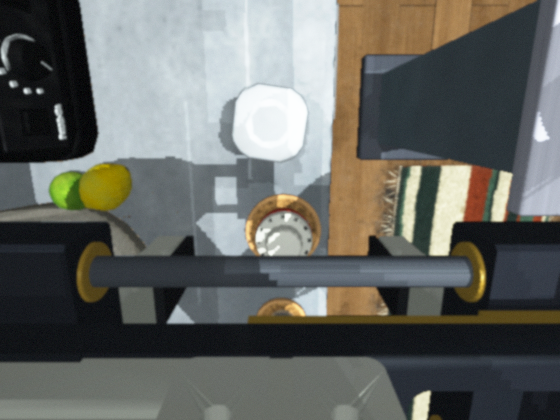

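Pictures: timer sits upright inside the large dish (s4 (357,230)); the shaker is hidden by the arm there; the canister lid is clear in the wrist view at (270,121), turned about −8°.

```bash
python3 -m handwheel '[[0,0.5,-4,-3,-8],[0,1,-6.3,-8,-8],[0,1,-6.3,-12,-8],[0,1,-6.3,-12,-8],[0,1,-6.3,-12,-8],[0,1,-6.3,-16,-8],[0,1,-6.3,-17.6,-8],[0,1,-6.3,-17.6,-8]]' 30
```

```text
time_s: 18.02
tcp_pos: [0.4647, 0.0431, 0.0749]
eef_rot: [-180.0, 0.0, -98.2]
contact_force: [1.2, 0.3, 0.1]
gripper_width: 0.0877
gripper_force: 0.0
```

```bash
python3 -m handwheel '[[0.2,0,0,0,0],[0.5,0,0,0,0],[0.5,0,0,0,0],[0.5,0,0,0,0],[0.5,0,0,1,0],[0.5,0,0,4,0],[0.5,0,0,7,0],[0.5,0,0,7,0]]' 30
```

```text
time_s: 19.02
tcp_pos: [0.4652, 0.043, 0.1462]
eef_rot: [-179.8, 0.1, -98.2]
contact_force: [-0.4, -0.3, -4.6]
gripper_width: 0.0661
gripper_force: 30.0
```

```bash
python3 -m handwheel '[[0.5,0,-3,4,0],[0.5,0,-8,8,0],[0.5,0,-12.5,9,0],[0.5,0,-12.5,9,0],[0.5,0,-12.5,9,0],[0.5,0,-12.5,9,0]]' 30; python3 look.py w5.png dish_square canister; python3 - <<'E'
from h import *
im,d,W,K,T=shot("scene"); cv2.imwrite("pics/s5.png",cv2.resize(im[170:350,180:420],(800,600))[:,:,::-1])
E
```

```text
time_s: 19.77
tcp_pos: [0.4636, -0.0819, 0.2331]
eef_rot: [179.9, -0.0, -98.2]
contact_force: [0.6, 0.0, -3.7]
gripper_width: 0.0657
gripper_force: 30.0
(332.6506676650112, 332.6506676650112, 280.7689465739641, 204.6902045075765) [ 0.454 -0.147  0.391] [ 0.03  0.24 -0.97]
dish_square 0.92 [250.4, 63.1] all [[0.432, -0.251, 0.003], [0.516, -0.167, 0.01]] toprect [ 474.3 -209.1] [76.1 76.4] 60.3 0.006
canister 0.88 [280.7, 238.0] all [[0.432, -0.116, 0.182], [0.492, -0.064, 0.262]] toprect [461.7 -89.4] [51.9 65.6] 81.6 0.261
[ 0.464  -0.0819  0.2336] [180.   -0.  -98.2] 19.925
```

View pics/w5.png

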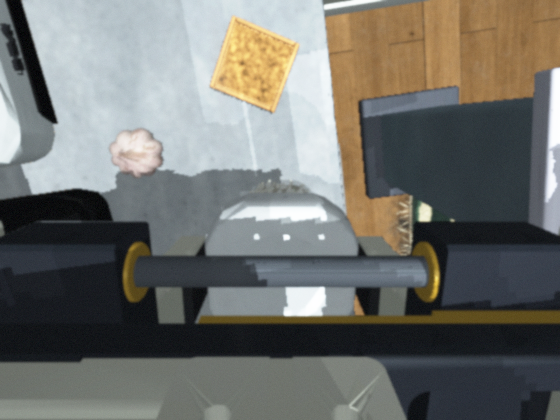

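View pics/s5.png

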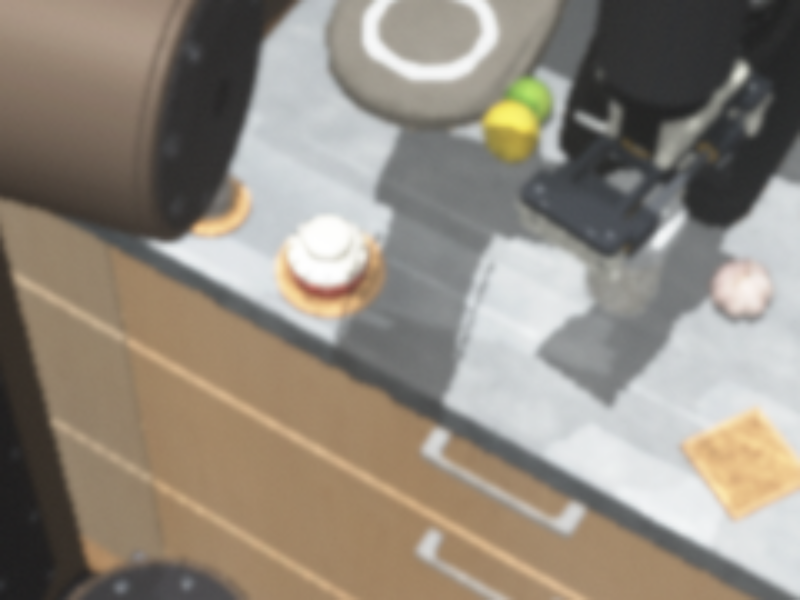

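Pictures: canister held level at (280,250); square dish clear at (254,64); in the scene view the timer stands in its dish and the shaker is at the arm's edge.

```bash
python3 -m handwheel '[[0.5,0.5,-5,0,-10],[0.5,1,-10,-1,-20],[0.5,1,-12.7,-5,-21.4],[0.5,1,-12.7,-10,-21.4],[0.5,1,-12.7,-13,-21.4],[0.5,1,-12.7,-13,-21.4],[0.5,1,-12.7,-13,-21.4],[0.5,1,-12.7,-13,-21.4]]' 30
```

```text
time_s: 20.98
tcp_pos: [0.4754, -0.2094, 0.1058]
eef_rot: [-179.8, 0.1, -119.6]
contact_force: [0.0, -0.6, -3.7]
gripper_width: 0.0662
gripper_force: 30.0
```

```bash
python3 -m handwheel '[[0.5,-0.1,0,-1,0],[0.5,-0.1,0,-1.8,0],[0.5,-0.1,0,-2.3,0],[0.5,-0.1,0,-2.3,0],[0.5,-0.1,0,-2.3,0],[0.5,-0.1,0,-2.3,0]]' 30
```

```text
time_s: 21.72
tcp_pos: [0.4732, -0.2096, 0.0811]
eef_rot: [-180.0, 0.0, -119.6]
contact_force: [-0.0, -0.4, -4.7]
gripper_width: 0.0659
gripper_force: 30.0
```

```bash
python3 -m handwheel '[[0.5,0.1,0,-0.15,0],[0.5,0.1,0,-0.3,0],[0.5,0.1,0,-0.3,0],[0.5,0.1,0,-0.3,0]]' 30
```

```text
time_s: 22.22
tcp_pos: [0.4742, -0.2095, 0.08]
eef_rot: [-180.0, -0.0, -119.6]
contact_force: [-7.0, 6.3, 17.0]
gripper_width: 0.0657
gripper_force: 30.0
```

```bash
python3 -m handwheel '[[0.25,0,0,0.1,0],[0,0,0,0.1,0],[0,0,0,0.1,0],[0,0,0,4,0],[0,0,0,10,0],[0,0,0,15,0],[0,0,3,17,10],[0,0,8,17,20]]' && python3 -m handwheel '[[0,0,4,0,10],[0,0,4,0,10],[0,0,4,0,10],[0,0,4,0,10]]'
python3 look.py w6.png canister dish_square
python3 - <<'E'
from h import *
from plant import imaging
def pr(c,r,h,W):
    m=(np.hypot(W[...,0]-c[0],W[...,1]-c[1])<r)&(W[...,2]>h)&(W[...,2]<.13); w=W[m]
    print(len(w), np.percentile(w,[1,50,99],axis=0).round(4).tolist() if len(w) else '')
for n in("scene","top"):
    im,d,W,K,T=shot(n)
    for a in(((.4548,.307),.05,.085),((.451,.177),.05,.05),((.474,-.209),.06,.095)): pr(*a,W)
    if n=="scene": cv2.imwrite("pics/s6.png",cv2.resize(im[170:350,200:440],(800,600))[:,:,::-1])
E
```

```text
time_s: 23.22
tcp_pos: [0.4754, -0.1296, 0.2501]
eef_rot: [-179.8, 0.0, -99.5]
contact_force: [1.5, 0.7, -0.6]
gripper_width: 0.0876
gripper_force: 0.0
time_s: 23.72
tcp_pos: [0.4741, -0.0903, 0.2479]
eef_rot: [180.0, -0.0, -89.8]
contact_force: [-0.8, -0.0, -1.2]
gripper_width: 0.0876
gripper_force: 0.0
(332.6506676650112, 332.6506676650112, 280.7689465739641, 204.6902045075765) [ 0.473 -0.156  0.406] [-0.    0.24 -0.97]
canister 0.64 [279.7, 53.7] all [[0.441, -0.241, 0.103], [0.506, -0.176, 0.109]] toprect [ 473.6 -208.8] [65.8 66. ] 60.8 0.108
dish_square 0.85 [272.5, 102.2] all [[0.428, -0.216, 0.002], [0.522, -0.161, 0.01]] toprect [ 474.5 -208.5] [75.1 75.9] 60.3 0.008
[ 0.4741 -0.0903  0.2479] [180.   -0.  -89.7] 23.875
0 
153 [[0.4297, 0.1575, 0.0503], [0.4474, 0.1761, 0.0584], [0.4693, 0.1965, 0.0652]]
599 [[0.4377, -0.2432, 0.096], [0.469, -0.2091, 0.1087], [0.5059, -0.1733, 0.1149]]
48 [[0.4357, 0.2936, 0.0853], [0.4475, 0.306, 0.0891], [0.4626, 0.3188, 0.0984]]
116 [[0.4285, 0.1593, 0.0505], [0.4469, 0.1786, 0.0558], [0.4685, 0.1979, 0.064]]
0
```

View pics/w6.png

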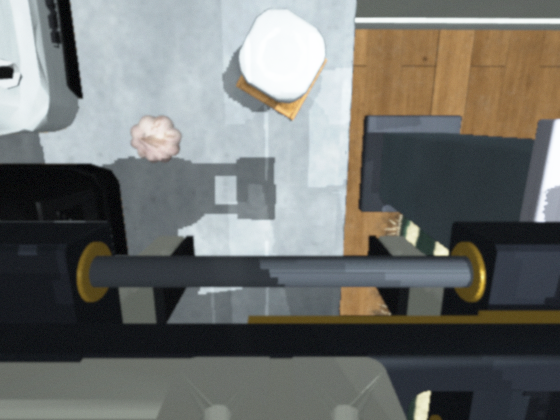

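View pics/s6.png

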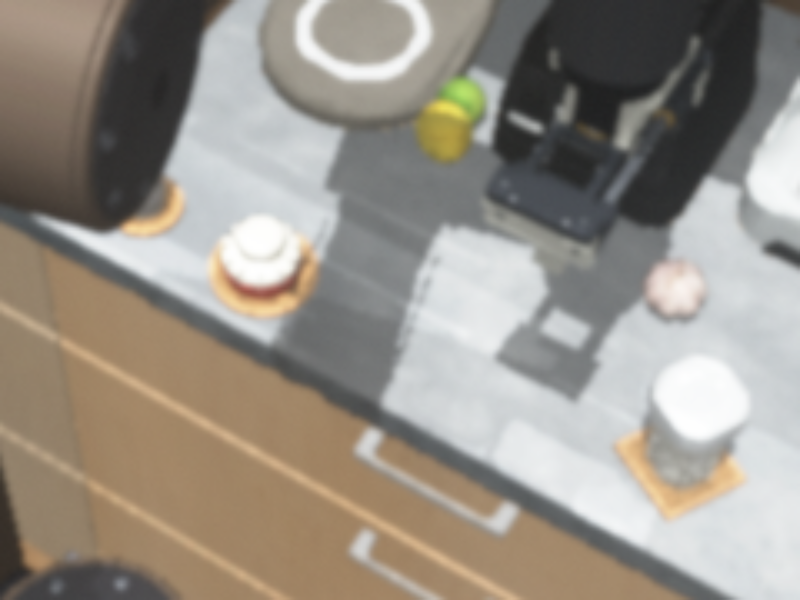

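The canister is centred in the square dish, aligned, top at 108 mm; the timer is in its dish. One last close look at the shaker and timer.

```bash
python3 -m handwheel '[[0,0,5,0,0],[0,0,11,1,0],[0,0,17,2,0],[0,-1,23,2,0],[0,-1,29,2,0],[0,-2,35,2,0],[0,-2,39,2,0],[0,-2,40,2,0]]' && python3 -m handwheel '[[0,0,0,0,0],[0,0,0,0,0],[0,0,0,0,0]]'
python3 look.py w7.png timer shaker dish_large dish_small
python3 - <<'E'
from h import *
im,d,W,K,T=shot("wrist")
for c,lo,hi in(((.451,.177),.03,.065),((.451,.177),.05,.065),((.4548,.307),.078,.105),((.4548,.307),.012,.07)):
    m=(np.hypot(W[...,0]-c[0],W[...,1]-c[1])<.045)&(W[...,2]>lo)&(W[...,2]<hi); w=W[m]
    if len(w): print(len(w),cv2.minEnclosingCircle(w[:,:2].astype(np.float32)),np.percentile(w[:,2],[5,50,95]).round(4))
E
```

```text
time_s: 24.98
tcp_pos: [0.4539, 0.3125, 0.2674]
eef_rot: [180.0, -0.0, -89.5]
contact_force: [0.3, 0.1, -1.1]
gripper_width: 0.0879
gripper_force: 0.0
time_s: 25.35
tcp_pos: [0.4543, 0.3094, 0.2684]
eef_rot: [-180.0, 0.0, -89.7]
contact_force: [-0.1, -0.6, 0.9]
gripper_width: 0.0878
gripper_force: 0.0
(332.6506676650112, 332.6506676650112, 280.7689465739641, 204.6902045075765) [0.454 0.244 0.426] [-0.    0.24 -0.97]
timer 0.9 [283.6, 55.2] all [[0.422, 0.148, 0.031], [0.481, 0.21, 0.059]] toprect [450.8 177.9] [41.5 40.3] 73.2 0.057
timer 0.42 [282.9, 178.2] all [[0.435, 0.286, 0.038], [0.471, 0.318, 0.094]] toprect [453.4 303.6] [28.1 26.8] 89.7 0.092
shaker 0.87 [282.2, 177.9] all [[0.435, 0.286, 0.04], [0.47, 0.318, 0.094]] toprect [453.4 303.6] [28.1 26.8] 89.7 0.092
dish_large 0.61 [255.1, 60.5] all [[0.407, 0.131, 0.004], [0.496, 0.22, 0.01]] toprect [451.9 175.1] [93.7 93.8] 89.9 0.007
dish_small 0.88 [274.6, 156.4] all [[0.422, 0.274, 0.004], [0.486, 0.338, 0.01]] toprect [454.7 305.5] [68.3 67.6] 22.9 0.007
[0.4542 0.3101 0.2682] [-180.     0.   -89.7] 25.6
3253 ((0.4508671462535858, 0.17827636003494263), 0.03417770937085152) [0.0365 0.0405 0.0586]
1356 ((0.4508223533630371, 0.1777590662240982), 0.021285533905029297) [0.0546 0.0575 0.059 ]
835 ((0.4535932242870331, 0.30414441227912903), 0.017197638750076294) [0.0829 0.0906 0.094 ]
302 ((0.4533481299877167, 0.30446764826774597), 0.02167126163840294) [0.0356 0.0497 0.0643]
```

View pics/w7.png

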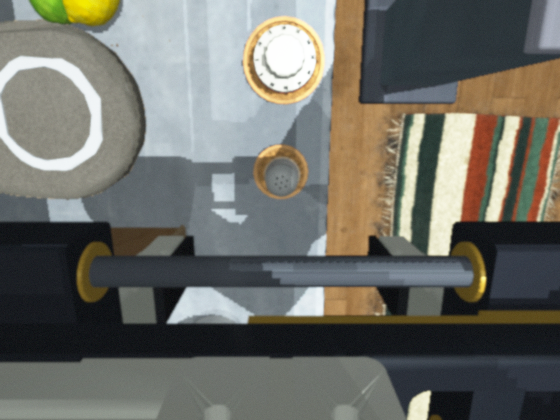

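The timer at (285,57) and the shaker at (282,177) both stand upright inside their rims at the right heights. Handing in.

```bash
python3 -c "
from plant import r
print(r.close_job())"
```

```text
the job is handed in; nothing more can be done
None
```

The job is handed in: the timer, shaker and canister each stand upright in their matching wooden dishes, the canister within about half a degree of its dish's sides. The mug and garlic were left alone, and it took about 26 s of the 80 s allowed.

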